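Front-load a spray can into a catch lane with the push paddle

ROBOT

A 6-joint arm with a two-finger parallel gripper is mounted at the origin on the work surface. World frame = base frame: x ahead of the robot, y to its left, z up, the work surface at z = 0. Lengths are in mm, angles in degrees, forces in N, time in s.
With the tool pointing down it reaches from about 350 to 775 mm from the base axis. Payload 7.3 kg.
Tool frame: the origin (TCP) lies at the very end of the fingers, on their centre line; the grasp point (between the pads) lies 19 mm behind it (env.pinch_z is the distance from the TCP to the grasp point, in mm); z points along the fingers, y is the direction in which the jaws open and shut (so a half turn about z gives the same grasp; the last joint's range is limited). The gripper opens to 92 mm and grips with 3 to 60 N. Pads are 19 mm wide; open, the fingers measure 130 mm over their backs; the gripper's body (75 mm by 190 mm) begins 47 mm behind the grasp point.
Start: joints at [64.171, 19.595, 87.324, -0, 73.075, -8.365], TCP at [157.539, 500.826, 226.741] pointing down, gripper open.
Joint ranges: [-145.02, 145.02], [-44.19, 115.74], [2.07, 154.8], [-57.11, 237.11], [16.16, 152.29], [-177.93, 177.93]. Speed limits (degrees/s): [147.25, 147.25, 180, 180, 180, 180].

INTERFACE

Orientations are given as a 3x3 rotation matrix whose columns are the frame's x, y, z axes.
In Python, from station import env gives the robot as it stands. Calls block until the motion is done:
- env.reach(position, orientation): joint-space move of the TCP to a pose.
- env.move_straight(position, rot=None, feed=150, guard=None): straight line of the TCP; rot=None keeps the orientation; feed is the mean speed in mm/s. With guard (N) it stops when the force on the tool has changed by that much, and returns True; else False.
- env.goto_joints(angles): joint-space move.
- env.gripper_to(opening, force=None): opening from 0.0 (shut) to 1.0 (fully open); force is the grip in N (None keeps the last); returns when the fingers have stopped.
- env.pause(seconds).
- env.ik(position, orientation): joint angles nearest the present ones, or None.
- env.get_obs(): the state.
- env.grab_frame(name): name is "scene" or "side" or "wrist"; returns a dict with "frame" (480x640x3 uint8, red, green, blue), "z_map" (480x640 float32, mm along the optical axis (not along the pixel's ray), 0 where there is no reading), "mtx" (3x3 intrinsics, pixels), "distortion" ([k1, k2, p1, p2, k3] as OpenCV has them; the pictures are not rectified), "extrinsics" (4x4, takes a point from camera to world coordinates); the wrist camera has in their place "hand_eye" (4x4, takes a point from camera to tool coordinates, whose origin is the TCP and whose axes are the flange's). Camera axes: x right, y up, looking along -z (the intrinsics and any distortion apply to the point x, -y, -z); pixel columns grow to the right and rows downward; lengths in mm; the calibration is good to about 2 mm. A picture is of the moment at which its call begins: read the wrist's pose just before it.
A pose or a line that the arm cannot do raises env.IKError and nothing moves.
- env.close_job(): hands the job in, once; it reports no verdict.
Trained networks look in the newest picture that a camera, given by its name, has taken for a name from the list of things; names that differ only in an ending like _2 or _b are one class to them, and where a whole thing is asked for, a point or a joint stands for the part that bears it (a point fixed in the world has none). Each returns a list of dicts, best first, with "confidence" (0 to 1); they miss things now and then, are a little off and sometimes report something else, mostly with a low value. They report only what shows in the picture. A call takes as long as a camera call. They do not tell look-alikes from the thing itself.
- env.outline_of(camera, query): "region" (480x640 bool, what is visible of it) and "rect" ([left, top, right, bottom] in pixels, round what is visible of it).
The state is a dict: "time": time; "joint_pos": joint angles; "qd": joint speeds; "joint_efforts": joint torques, N m; "ee_pos": TCP position; "tool_rot": TCP orientation; "contact_force": force on the tool from outside, world axes, zero at the start; "torque": the same for the moment, N m; "finger_gap": opening from 0.0 (shut) to 1.0 (fully open).
Only numpy, scipy, OpenCV 4.12 (cv2) and the standard library are available. Lean on these libraries where they do the work, as an engineer would, in place of code of your own. Each camera call takes 0.05 s, during which the arm holds its last target. There are 200 camera calls.

TASK

Load the red spray can into the can rack: take the push paddle from its yellow caddy and with it roll the can gently up the lane, pushing the two blue cans back, until both orange spring catches have snapped out behind the red can and it stays in. Feel your way and do not press so hard that the can dents. Keep the gripper off the red can, leave the things standing on the table alone, and finish with the paddle standing in its caddy again.

Things in the scene. Friction and masses are not known exactly. Their poses are not given: they have to be found in the camera images.
- rack: white sheet-steel can rack with one lane, fixed to the table, 290 mm long, 168 mm wide, 100 mm high at the back. Origin on the table under the lane's middle; x points up the lane (away from its open front), y left across it, z up. Two steel wire runners carry the cans and rise towards the back at 5 degrees. Side walls end 40 mm above the runners, 162 mm apart; above the cans it is open
- lane_mouth (a point): point fixed to the rack (its axes) at the lane's open front end, on the middle line, level with the runners' tops, 26 mm above the table. A front lip here stands 8 mm above the runners; before it, for 15 mm, is only a yellow price strip, 5 mm above the runners. Up the lane wait two blue cans (same size as the red), lying against the catches; a sprung black buffer ends the lane behind them
- new_can_center (a point): centre of the red spray can: 52 mm in diameter, 150 mm long, 170 to 340 g, lying across the lane (axis along the rack's y) at its open front, against the lip. Rolls freely, and back down if not held. Folding the catches takes 4 to 6 N of push, rolling on with the blue cans 1 to 8 N, pressing the row into the buffer until the catches snap out 11 to 16 N. Above 18 N it dents
- catch_left (a joint): orange spring catch at the left side wall: 32 mm finger hinged at the wall at half can height, pointing inwards and up the lane. 0 rad = sprung out, no can can roll back past it; about 0.5 rad = folded by a can beside it. Its hinge is 47 to 65 mm up the lane from the mouth: the catches and the buffer sit on one steel frame, clamped along the lane by hand, so feel for them
- catch_right (a joint): the same catch on the right side wall, on the same frame. Both snap out when the red can's rear side is about 30 mm up the lane from the hinges, which takes pressing the buffer in by 2 to 3 mm: it stays put below about 11 N, yields at 1 N per mm, and is solid after 5 mm. Let go, the row rolls back a few millimetres onto the catches
- paddle_grip (a point): grip point of the push paddle: on the middle of its wooden handle, 56 mm above the underside. Handle 20 mm thick (paddle's x), 30 mm wide (y), up to 88 mm above the underside. Its foot reaches forward (+x): an upright black nylon push face, 64 mm wide, 30 mm high, its front 44 mm ahead of the handle's middle; behind, to 16 mm. z up, 160 g. Stands upright, loose, in the caddy
- caddy_floor (a point): floor of the caddy (5 mm above the table), on which the paddle stands: the point right under the handle's middle. The caddy is a fixed yellow open tray 86 by 86 mm outside, 22 mm high, walls 4 mm, centred 14 mm ahead (+x) of this point. x and y are those of the paddle standing in it
- jar: bystander: clear jar with a red lid, 58 mm across, 85 mm high, beside the rack; origin under its centre
- tub: bystander: black tub with a yellow label, 62 mm across, 75 mm high, on the rack's other side; origin under its centre
- fitting: bystander: brass hose fitting, 42 mm across, 56 mm high, upright on the table beyond the caddy; origin under its centre
Things that resemble listed ones, but are neither listed nor needed, are in the scene too. There is more than one size of the part that bears paddle_grip; the job needs the middle-sized.

How it is judged:
By the outcome, as a careful person would: the job done as asked, in the order asked, and still so for the second after the job is handed in, with the robot touching nothing.
It also fails if it takes over 69 s, if anything falls off the work surface, if the arm or the gripper's body presses on something with over 40 N, if the wrist force passes 120 N, or if a joint passes its speed limit or range.

## Working session

There is one attempt and no reset: what is moved stays moved. The work goes in short steps, each a Python script; the robot and the scene stay as the last script left them, time stands still between calls to the robot, and variables do not carry over. Pictures are saved under pics/ and viewed, about 8 in all and at most 12, crops included, and the job is handed in when it is done.

```bash
ls; mkdir -p pics
cat > h.py <<'E'
import numpy as np, cv2
from station import env
def world(f, T=None):
    """HxWx3 world points (nan without reading)"""
    z=f["z_map"].astype(float); K=np.array(f["mtx"]); d=np.array(f["distortion"],float)
    v,u=np.mgrid[0:480,0:640]
    p=cv2.undistortPoints(np.stack([u,v],-1).reshape(-1,1,2).astype(float),K,d).reshape(480,640,2)
    P=np.stack([p[...,0]*z,-p[...,1]*z,-z,np.ones_like(z)],-1)
    E=np.array(f["extrinsics"]) if T is None else T
    W=(P@E.T)[...,:3]; W[z<=0]=np.nan
    return W
def save(n,im): cv2.imwrite("pics/"+n,cv2.cvtColor(im,cv2.COLOR_RGB2BGR))
def wristT(f,o):
    T=np.eye(4);T[:3,:3]=o["tool_rot"];T[:3,3]=o["ee_pos"]; return T@np.array(f["hand_eye"])
E
python3 - <<'E'
from h import *
a=env.grab_frame("scene");b=env.grab_frame("side")
save("s.png",a["frame"]);save("d.png",b["frame"])
np.savez("f.npz",s=world(a),d=world(b),sf=a["frame"],df=b["frame"])
for c in("scene","side"):
  for q in["rack","new_can_center","paddle_grip","caddy_floor","jar","tub","fitting"]:
    W=world(a if c=="scene" else b)
    for r in env.outline_of(c,q)[:4]:
      p=W[r["region"]];print(c,q,round(r["confidence"],2),np.round(r["rect"]),np.round(np.nanmedian(p,0)),np.round(np.nanpercentile(p,98,axis=0)))
print(env.get_obs()["time"])
E
```

```text
pics
scene rack 0.63 [388. 166. 453. 220.] [481. 263.   7.] [519. 334.  23.]
scene rack 0.58 [241. 252. 428. 461.] [719. -63.  35.] [794.  36.  99.]
scene new_can_center 0.68 [248. 255. 344. 319.] [541. -47.  74.] [565.  27.  80.]
scene paddle_grip 0.86 [337. 179. 364. 208.] [412. 156.  14.] [433. 192.  60.]
scene paddle_grip 0.67 [351.  90. 406. 150.] [316. 286.  36.] [350. 344. 117.]
scene paddle_grip 0.57 [400. 148. 440. 204.] [463. 275.  31.] [500. 317.  92.]
scene caddy_floor 0.81 [385. 164. 452. 217.] [482. 264.   7.] [519. 335.  23.]
scene tub 0.77 [235. 388. 278. 440.] [ 673. -204.   74.] [ 695. -176.   77.]
scene fitting 0.79 [472. 231. 498. 258.] [644. 281.  34.] [659. 301.  57.]
side rack 0.71 [319. 180. 480. 314.] [707. -78.  37.] [790.  41.  97.]
side new_can_center 0.95 [324. 235. 385. 298.] [519. -49.  73.] [558.  31.  79.]
side paddle_grip 0.65 [232. 239. 257. 263.] [399. 151.  19.] [427. 186.  60.]
side paddle_grip 0.64 [148. 207. 192. 256.] [294. 275.  39.] [344. 341. 117.]
side paddle_grip 0.61 [219. 186. 258. 220.] [452. 274.  28.] [499. 321.  92.]
side caddy_floor 0.77 [209. 188. 264. 232.] [440. 257.   8.] [512. 323.  23.]
side jar 0.73 [352. 185. 376. 220.] [665.  65.  78.] [702.  94.  86.]
side tub 0.9 [435. 263. 476. 306.] [ 645. -207.   65.] [ 685. -177.   75.]
side tub 0.36 [343. 231. 361. 236.] [583.  23.  59.] [589.  31.  65.]
side fitting 0.53 [282. 159. 302. 182.] [630. 282.  32.] [676. 337.  56.]
0.8
```

View pics/s.png

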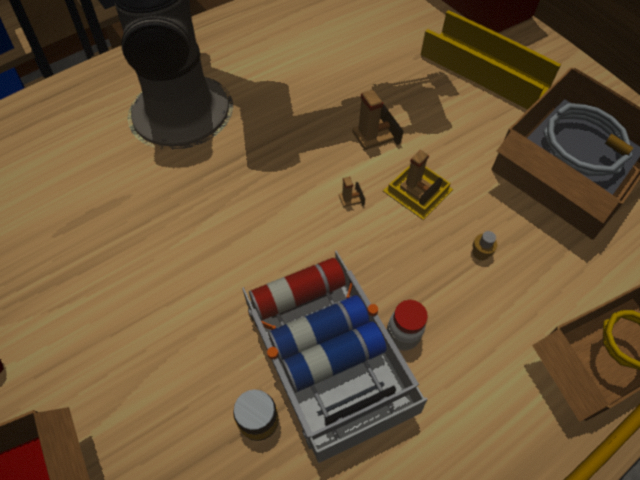

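View pics/d.png

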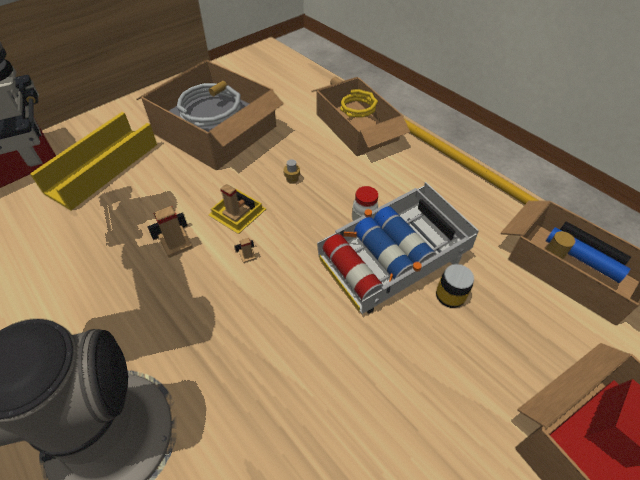

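Three paddles in the scene picture: large at (375,120), about 117 mm high; one in the yellow caddy at (420,175), top at 92 mm, which is 5+88; small at (350,192), about 60 mm high. The one in the caddy fits the description. I'll fit the poses now and confirm with a wrist close-up.

Run:
```python
from h import *
f=np.load("f.npz")
for s,c in(("s","sf"),("d","df")):
  W=f[s];hsv=cv2.cvtColor(f[c],cv2.COLOR_RGB2HSV);H,S,V=[hsv[...,i].astype(int) for i in range(3)]
  x,y,z=W[...,0],W[...,1],W[...,2]
  def rect(m,n):
    p=W[m]; r=cv2.minAreaRect(p[:,:2].astype(np.float32)); print(s,n,len(p),np.round(r[0],1),np.round(r[1],1),round(r[2],1),np.round(np.percentile(p[:,2],[5,50,95]),1)); return p
  near=(abs(x-470)<80)&(abs(y-275)<80)
  rect(near&(z>16)&(z<26)&(H>20)&(H<35)&(S>180),"caddy")
  rect(near&(z>87)&(z<97),"handletop")
  rect(near&(z>20)&(z<38)&(V<50),"pushface")
  rk=(x>480)&(x<860)&(y>-180)&(y<90)
  m=(rk&(z>50)&(z<110)&(S<60)).astype(np.uint8)
  n,l,st,_=cv2.connectedComponentsWithStats(m); k=1+st[1:,4].argmax()
  rect((rk&(z>25)&(z<110)&(np.hypot(x-685,y-75)>50)&(np.hypot(x-665,y+205)>50)),"rack")
  for nm,mm in(("red",((H<6)|(H>174))&(S>150)&(np.hypot(x-685,y-75)>50)),("blue",(H>105)&(H<130)&(S>150))):
    q=W[rk&mm&(z>65)]; c0=q[:,:2].mean(0); u,sv,vt=np.linalg.svd(q[:,:2]-c0,full_matrices=False); print(nm,len(q),np.round(q.mean(0),1),"ang",np.degrees(np.arctan2(vt[0,1],vt[0,0])).round(1), np.round(np.ptp((q[:,:2]-c0)@vt.T,axis=0),1), "top",np.nanpercentile(q[:,2],98).round(1))
  rect(rk&(z>85)&(z<105),"backwall")
```

```text
s caddy 373 [466.  285.4] [87.2 88.7] 12.4 [16.7 20.4 23.1]
s handletop 143 [452.5 282.1] [21.3 30.6] 12.7 [88.1 91.  93. ]
s pushface 187 [471.  286.2] [51.7 64.7] 12.7 [22.4 31.9 35.3]
s rack 20173 [643.9 -58.4] [180.8 293.2] 79.3 [31.  75.6 90.2]
red 1553 [538.4 -35.   74.5] ang -99.5 [145.9 118.6] top 79.8
blue 3428 [644.4 -44.4  84.6] ang -102.2 [147.4  97.7] top 91.2
s backwall 4921 [696.7 -35.5] [243.5 187.7] 79.7 [85.3 88.  97.6]
d caddy 221 [462.2 284.4] [88.6 86.9] 13.0 [16.6 20.1 22.7]
d handletop 90 [448.2 280.9] [20.1 33.8] 16.8 [87.8 90.8 92.6]
d pushface 102 [488.8 285.3] [10.6 54.9] 12.3 [22.  31.4 34.8]
d rack 10421 [640.8 -58.3] [181.5 290.3] 80.1 [32.6 74.  89.4]
red 899 [525.7 -35.3  74.2] ang -99.8 [146.6  45.6] top 79.4
blue 1793 [626.7 -48.8  81.6] ang -101.1 [146.   96.8] top 90.3
d backwall 1888 [693.2 -35. ] [240.9 189.4] 81.6 [85.2 87.8 97.4]
```

```bash
cat >> h.py <<'E'
def R(yaw,pitch=0,s=1):
    """tool down, tool y along s*heading yaw; pitch raises the heading (nose up)"""
    from scipy.spatial.transform import Rotation as Q
    A=Q.from_euler("ZY",[yaw,-pitch],degrees=True).as_matrix()   # paddle frame
    y=s*A[:,1-1]; z=-A[:,2]; return np.column_stack([np.cross(y,z),y,z])
E
python3 - <<'E'
from h import *
o=env.get_obs();print(np.round(o["tool_rot"],2).tolist(),o["contact_force"])
for s in(1,-1):
  for p,yw,pt in(((452,282,260),12.6,0),((452,282,42),12.6,0),((510,-34,260),-10.3,0),((470,-30,80),-10.3,5),((570,-45,80),-10.3,5)):
    q=env.ik(p,R(yw,pt,s));print(s,p,None if q is None else np.round(q))
E
```

```text
[[-0.95, 0.3, 0.0], [0.3, 0.95, 0.0], [-0.0, 0.0, -1.0]] [ 0.31725424 -0.43975471 -0.7303177 ]
1 (452, 282, 260) [24. 19. 83. -0. 78. 11.]
1 (452, 282, 42) [24. 33. 99. -0. 48. 11.]
1 (510, -34, 260) [-12.  17.  86.  -0.  77.  -2.]
1 (470, -30, 80) [-13.  22. 111.   0.  42.  -3.]
1 (570, -45, 80) [-12.  31.  95.   0.  49.  -2.]
-1 (452, 282, 260) [  24.   19.   83.   -0.   78. -169.]
-1 (452, 282, 42) [  24.   33.   99.   -0.   48. -169.]
-1 (510, -34, 260) [-12.  17.  86.  -0.  77. 178.]
-1 (470, -30, 80) [-13.  22. 111.   0.  42. 177.]
-1 (570, -45, 80) [-12.  31.  95.   0.  49. 178.]
```

Run:
```python
from h import *
def shot(n):
  o=env.get_obs();f=env.grab_frame("wrist");save(n+".png",f["frame"]);W=world(f,wristT(f,o));np.savez(n+".npz",W=W,f=f["frame"]);return W
env.reach((520,-36,290),R(-10.3));W=shot("wr");print(W[240,320],W[40,320],W[440,320],env.get_obs()["time"])
env.reach((440,280,250),R(12.6));W=shot("wc");print(W[240,320],W[40,320],W[440,320],env.get_obs()["time"])
cv2.imwrite("pics/both.png",cv2.resize(np.vstack([cv2.imread("pics/wr.png"),cv2.imread("pics/wc.png")]),(400,600)))
```

```text
[514.55055014 -72.25909161  75.58387809] [ 5.53615269e+02  1.44064916e+02 -4.87908936e-02] [525.4179289  -11.43571648 395.3974095 ] 3.1667
[452.65999927 230.69257306  -1.96518655] [404.19278548 448.75486881  -1.48749474] [435.89807559 303.91801861 356.43275551] 4.4583
```

View pics/both.png

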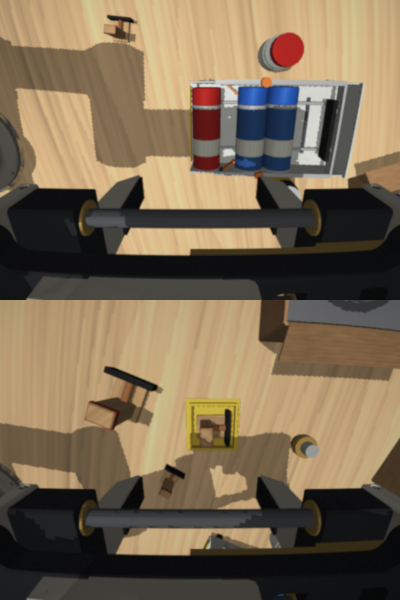

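Wrist shots, upper: rack with red can at (207,128) and its mouth to the left. Lower: caddy at (213,424) holding the paddle, push face to the right; the larger one is at (120,395) and the small one at (170,480). Next, the enlarged crop and the fits.

Run:
```python
from h import *
a=np.load("wc.npz");W=a["W"];x,y,z=np.moveaxis(W,-1,0)
hsv=cv2.cvtColor(a["f"],cv2.COLOR_RGB2HSV).astype(int);H,S,V=np.moveaxis(hsv,-1,0)
near=(abs(x-460)<70)&(abs(y-283)<70)
for n,m in(("caddy",near&(z>15)&(z<27)&(H>20)&(H<35)&(S>150)),("handle",near&(z>86)&(z<98))):
  p=W[m];print(n,len(p),cv2.minAreaRect(p[:,:2].astype(np.float32)),np.median(p[:,2]))
  v,u=np.where(m);print(u.min(),u.max(),v.min(),v.max())
p=W[near&(z>22)&(z<40)&(V<60)]; print("face",len(p),cv2.minAreaRect(p[:,:2].astype(np.float32)))
c1=cv2.resize(a["f"][150:250,280:400],(480,400))
a=np.load("wr.npz");W=a["W"];hsv=cv2.cvtColor(a["f"],cv2.COLOR_RGB2HSV).astype(int);H,S,V=np.moveaxis(hsv,-1,0)
th=np.radians(-10.3);c,s=np.cos(th),np.sin(th);O=np.array([642,-58.4])
x,y,z=np.moveaxis(W,-1,0);X=(x-O[0])*c+(y-O[1])*s;Y=-(x-O[0])*s+(y-O[1])*c
in_=(abs(X)<180)&(abs(Y)<110)
red=in_&((H<6)|(H>174))&(S>150)&(X<0)&(z>55)&(abs(Y)<85); P=np.c_[X[red],Y[red],z[red]]
# cylinder fit: X = x0+k*Y
from scipy.optimize import least_squares
g=lambda q:np.hypot(P[:,0]-q[0]-q[2]*P[:,1],P[:,2]-q[1])-26
r=least_squares(g,[-100,52,0],loss="soft_l1");print("red X0,zc,k",r.x,np.sqrt(np.mean(r.fun**2)),"Y",np.percentile(P[:,1],[1,99]))
bl=in_&(H>105)&(H<130)&(S>150)&(z>60); B=np.c_[X[bl],Y[bl],z[bl]]
B1=B[B[:,0]<np.median(B[:,0])]
print("blue X range",np.percentile(B[:,0],[1,99]))
w=in_&(z>40)&(S<70)&~((H>100)&(H<135)&(S>40))
for xb in range(-150,150,20):
  k=w&(abs(X-xb)<10)
  L=k&(Y>70);Rr=k&(Y<-70)
  print(xb,[ (np.round(np.percentile(Y[t],[2,50,98]),1),np.round(np.percentile(z[t],95),1)) if t.sum()>5 else None for t in(L,Rr)])
yel=in_&(H>18)&(H<35)&(S>150)&(X<-90)&(z>8)&(z<45);print("strip",yel.sum(),np.round(np.percentile(X[yel],[2,50,98]),1),np.round(np.percentile(z[yel],[2,50,98]),1)) if yel.sum() else 0
k=in_&(z>12)&(z<60)&(abs(Y)<84)&(X<-110);print("front X vs z");
for lo in range(12,48,4):
  t=k&(z>=lo)&(z<lo+4);print(lo,t.sum(),np.round(np.percentile(X[t],[1,20,50]),1) if t.sum() else 0)
c2=cv2.resize(a["f"][120:290,290:390],(320,400*544//544))
save("crop.png",np.hstack([c1,c2]))
```

```text
caddy 1253 ((464.5072021484375, 285.1352844238281), (86.39640808105469, 85.32804870605469), 12.46944808959961) 20.806163950893733
302 380 165 239
handle 671 ((450.5555419921875, 281.4705505371094), (19.711833953857422, 30.598976135253906), 13.49801254272461) 90.6552074768507
319 340 203 234
face 426 ((489.3970031738281, 290.42437744140625), (7.415563106536865, 62.436363220214844), 13.091632843017578)
red X0,zc,k [-1.11530169e+02  5.20594427e+01 -9.77283280e-03] 0.6725029771623372 Y [-72.24283784  70.76867133]
blue X range [-55.76980064  36.68207374]
-150 [(array([79.8, 80.9, 81.9]), np.float64(65.0)), (array([-84.4, -82.3, -81.7]), np.float64(64.1))]
-130 [(array([71.3, 80.9, 81.9]), np.float64(66.2)), (array([-84.5, -82.2, -75.1]), np.float64(75.1))]
-110 [(array([72. , 81.9, 86.1]), np.float64(67.8)), (array([-85. , -82. , -75.1]), np.float64(78.2))]
-90 [(array([71.8, 81. , 85. ]), np.float64(73.4)), (array([-87.3, -81.5, -75.1]), np.float64(73.5))]
-70 [(array([78.1, 81.2, 85.2]), np.float64(75.0)), (array([-86.6, -81.9, -78.9]), np.float64(74.5))]
-50 [(array([73.7, 81.3, 85.2])
[... 619 characters left out ...]
), np.float64(87.3)), (array([-86.4, -81.3, -78.7]), np.float64(86.6))]
90 [(array([78.9, 82.9, 87.1]), np.float64(89.0)), (array([-85.8, -81.2, -78.6]), np.float64(88.2))]
110 [(array([70.6, 78.9, 88.2]), np.float64(90.6)), (array([-85.3, -80.9, -70.9]), np.float64(89.9))]
130 [(array([70.5, 78.4, 84.2]), np.float64(98.9)), (array([-82.8, -80.5, -71.1]), np.float64(98.0))]
strip 89 [-142.5 -141.9 -141.3] [24.6 28.5 30.3]
front X vs z
12 257 [-141.  -140.  -139.2]
16 95 [-141.2 -141.  -140. ]
20 52 [-141.9 -141.3 -141.1]
24 88 [-143.5 -142.4 -141.7]
28 186 [-144.1 -143.2 -142.6]
32 21 [-140.5 -132.2 -131.1]
36 11 [-140.4 -139.2 -127.6]
40 21 [-140.4 -120.8 -115.3]
44 9 [-141.5 -140.7 -137.7]
```

View pics/crop.png

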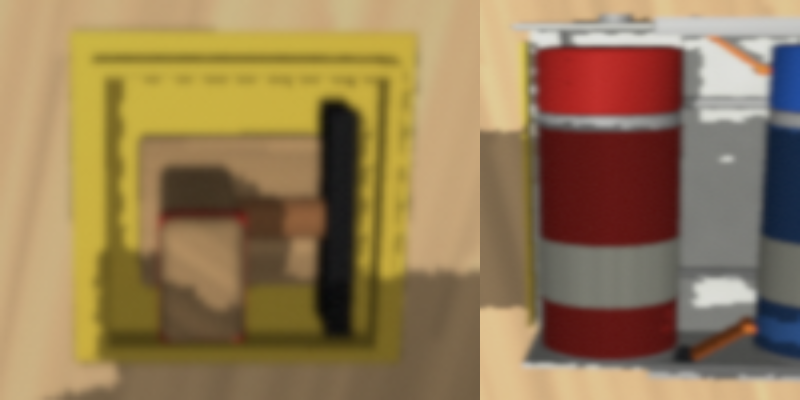

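Paddle confirmed: upright in the caddy, black face ahead at crop (340,215), fits 86 mm caddy and 20×30 handle. Rack: mouth at X≈-130, can centred at 18.5 past it, as expected from the 8 mm lip. Grasp and travel to the mouth.

```bash
cat >> h.py <<'E'
YAW=-9.9; PIT=5.
t=np.radians(-10.3); M=np.array([642+np.cos(t)*-130-np.sin(t)*-.7, -58.4+np.sin(t)*-130+np.cos(t)*-.7, 26.])
RL=R(YAW,PIT); AX=RL[:,1]; AZ=-RL[:,2]; AY=np.cross(AZ,AX)
def tcp(d,h=11): return M+(d-44)*AX+(h+37)*AZ
def F(n=3):
    v=[]
    for _ in range(n): v.append(np.array(env.get_obs()["contact_force"])); env.pause(.02)
    return np.mean(v,0)
E
python3 - <<'E'
from h import *
print(M,tcp(-30),tcp(90))
R0=R(12.6)
env.gripper_to(.45,55)
env.move_straight((450.5,281.5,70),R0,feed=200)
print(env.move_straight((450.5,281.5,42),R0,feed=60,guard=8),F())
env.gripper_to(0,55)
o=env.get_obs();print("gap",o["finger_gap"]*92,o["ee_pos"])
env.move_straight((450.5,281.5,172),feed=150)
print("gap",env.get_obs()["finger_gap"]*92,"F",F())
p=tcp(-30);env.reach((p[0],p[1],172),RL)
o=env.get_obs();f=env.grab_frame("wrist");save("g.png",f["frame"]);print(o["time"],F())
E
```

```text
[513.96978352 -35.84443156  26.        ] [437.22791174 -22.45083085  67.36782055] [554.99119427 -43.00381383  77.82650967]
False [ 0.3543602  -0.11509751 -0.49769268]
gap 19.373565899990748 [450.60726169 281.53819042  42.20929245]
gap 19.736461292785776 F [ 0.01215175 -0.51373778 -1.61776784]
9.8417 [-0.37512399  0.15173793 -1.36488338]
```

View pics/g.png

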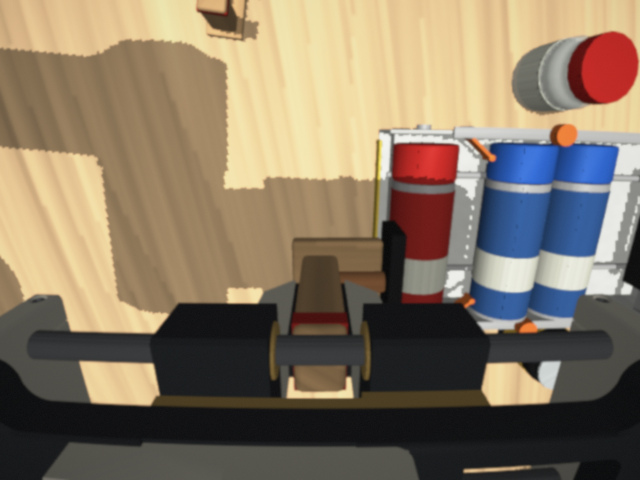

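Paddle held upright in the gripper at (320,320), its face at (393,275); blue cans and sprung-out left catch at (480,150). Lower and feel up the lane.

Run:
```python
from h import *
env.move_straight(tcp(-30),RL,feed=150)
env.pause(.2);b=F(6);np.save("bias.npy",b);print("b",b)
d=-30
print("low",env.move_straight(tcp(-13),RL,feed=40,guard=4));d=-13
log=[]
while d<66:
    d+=1.5
    g=env.move_straight(tcp(d),RL,feed=25,guard=9)
    f=F(2)-b; fx=-(f@AX); log.append((d,round(fx,1),round(f@AZ,1),round(f@AY,1)))
    if g or fx>9: break
print(log,g,env.get_obs()["time"])
```

```text
b [-0.06731229 -0.15043406 -1.82138964]
low False
[(-11.5, np.float64(-0.1), np.float64(-0.0), np.float64(0.4)), (-10.0, np.float64(-0.1), np.float64(0.9), np.float64(0.0)), (-8.5, np.float64(0.6), np.float64(0.2), np.float64(0.7)), (-7.0, np.float64(0.7), np.float64(-0.1), np.float64(0.2)), (-5.5, np.float64(-0.2), np.float64(-0.4), np.float64(0.2)), (-4.0, np.float64(-0.1), np.float64(0.0), np.float64(0.6)), (-2.5, np.float64(0.1), np.float64(-0.1), np.float64(0.1)), (-1.0, np.float64(-0.3), np.float64(0.6), np.float64(-0.3)), (0.5, np.float64(0.1), np.float64(-0.3), np.float64(-0.1)), (2.0, np.float64(-0.4), np.float64(0.3), np.float64(0.2)), (3.5, np.float64(1.2), np.float64(0.3), np.float64(0.5)), (5.0, np.float64(1.8), np.float64(-0.1), np.float64(0.9)), (6.5, np.float64(4.9), np.float64(0.8), np.float64(0.6)), (8.0, np.float64(4.9), np.float64(0.9), np.float64(-0.0)), (9.5, np.float64(4.8), np.float64(0.5), np.float64(-0.1)), (11.0, np.float64(4.9), np.float64(0.5), np.float64(-0.1)), (12.5, np.float64(3.7), np.float64(0.3), np.float64(0.6)), (14.0, np.float64(3.2), np.float64
[... 1419 characters left out ...]
loat64(0.2), np.float64(0.6)), (51.5, np.float64(2.0), np.float64(0.6), np.float64(-0.0)), (53.0, np.float64(1.5), np.float64(0.9), np.float64(0.3)), (54.5, np.float64(1.7), np.float64(0.7), np.float64(-0.1)), (56.0, np.float64(1.4), np.float64(0.3), np.float64(-0.3)), (57.5, np.float64(1.4), np.float64(0.7), np.float64(0.2)), (59.0, np.float64(1.5), np.float64(-0.0), np.float64(-0.2)), (60.5, np.float64(1.7), np.float64(-0.5), np.float64(0.1)), (62.0, np.float64(2.2), np.float64(0.6), np.float64(-0.2)), (63.5, np.float64(1.7), np.float64(0.0), np.float64(0.2)), (65.0, np.float64(1.7), np.float64(0.4), np.float64(0.9)), (66.5, np.float64(1.3), np.float64(0.4), np.float64(0.2))] False 26.6833
```

Felt the catches fold (4.9 N at d=6.5–11), the blue cans met at d≈25, now rolling at 1.7 N. Continue to the buffer.

Run:
```python
from h import *
b=np.load("bias.npy");d=66.5;log=[]
fx=0
while d<100:
    d+=1.0 if fx<3.5 else .4
    g=env.move_straight(tcp(d),RL,feed=20,guard=6)
    f=F(2)-b; fx=-(f@AX); log.append((round(d,1),round(float(fx),1)))
    if g or fx>11.5: break
f=env.grab_frame("wrist");save("p1.png",f["frame"]);s=env.grab_frame("scene");save("p2.png",s["frame"])
a=f["frame"];W=s["frame"][230:430,220:440]
save("p.png",np.hstack([cv2.resize(a,(480,360)),cv2.resize(W,(320,360))]))
print(log,g,env.get_obs()["time"])
```

```text
[(67.5, 1.8), (68.5, 2.1), (69.5, 1.7), (70.5, 1.9), (71.5, 2.0), (72.5, 2.8), (73.5, 2.3), (74.5, 1.8), (75.5, 2.4), (76.5, 2.5), (77.5, 1.8), (78.5, 1.5), (79.5, 4.3), (79.9, 5.4), (80.3, 6.4), (80.7, 7.1), (81.1, 8.9), (81.5, 9.2), (81.9, 9.4), (82.3, 10.7), (82.7, 11.7)] False 32.7333
```

View pics/p.png

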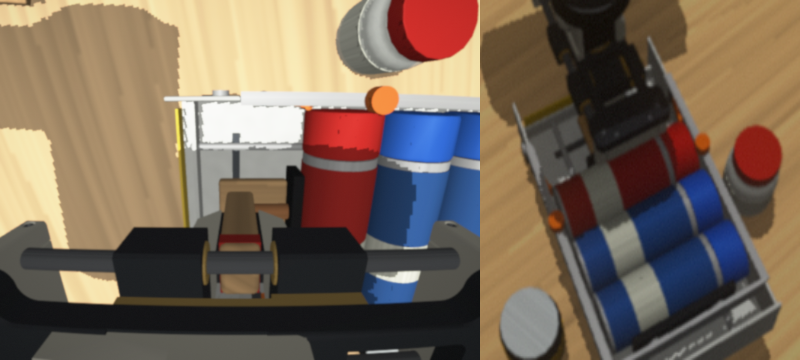

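Row is in the buffer at 11.7 N, red can at wrist (340,190); catches still folded beside it (nothing orange behind it). Press on in small steps, watching for orange and force.

Run:
```python
from h import *
b=np.load("bias.npy");d=82.7;log=[]
def org(im): 
    h=cv2.cvtColor(im,cv2.COLOR_RGB2HSV).astype(int);return int(((h[...,0]>4)&(h[...,0]<17)&(h[...,1]>190)&(h[...,2]>90)).sum())
hit=0
while d<90:
    a=env.grab_frame("wrist")["frame"];s=env.grab_frame("scene")["frame"]
    n=(org(a[140:240,330:420]),org(s[330:400,235:300]),org(s[230:330,240:385]))
    d+=.4
    g=env.move_straight(tcp(d),RL,feed=20,guard=4)
    f=F(3)-b; fx=-(f@AX); log.append((round(d,1),round(float(fx),1),n))
    if n[0]>log[0][2][0]+25: break
    if g or fx>15.3: break
a=env.grab_frame("wrist")["frame"];s=env.grab_frame("scene")["frame"]
save("q.png",np.hstack([cv2.resize(a,(480,360)),cv2.resize(s[230:430,220:440],(320,360))]))
for l in log:print(l)
print(org(a[140:240,330:420]),org(s[330:400,235:300]),g,env.get_obs()["time"])
```

```text
(83.1, 12.5, (8, 70, 90))
(83.5, 13.1, (11, 67, 89))
(83.9, 13.5, (10, 68, 91))
(84.3, 12.6, (9, 67, 90))
(84.7, 13.1, (8, 65, 90))
(85.1, 12.8, (9, 66, 88))
(85.5, 13.3, (10, 67, 98))
(85.9, 14.2, (0, 63, 87))
(86.3, 15.3, (0, 67, 90))
(86.7, 16.0, (0, 62, 88))
0 63 False 36.8333
```

View pics/q.png

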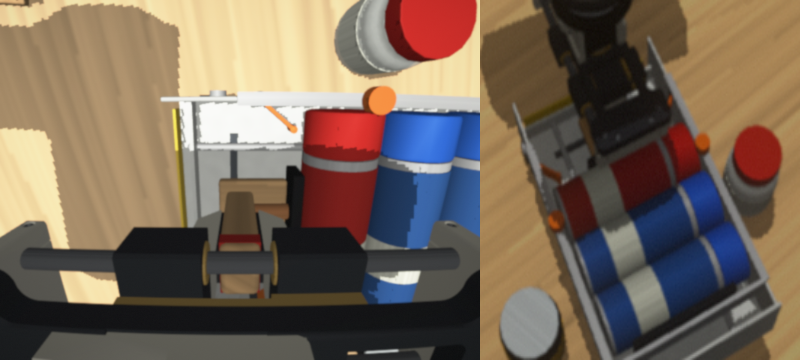

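Both catches are out behind the red can: left at wrist (285,120), right at scene crop (545,168), with the tip also peeking at wrist (262,295). Force 16 N. Back off gently and check.

Run:
```python
from h import *
b=np.load("bias.npy")
env.move_straight(tcp(74),RL,feed=20); print("F",(F()-b)@AX)
env.move_straight(tcp(-32),RL,feed=120)
p=tcp(-32);env.move_straight((p[0],p[1],172),feed=150)
a=env.grab_frame("wrist")["frame"]
env.reach((450.6,281.5,172),R(12.6))
s=env.grab_frame("scene")["frame"]
save("r.png",np.hstack([cv2.resize(a,(480,360)),cv2.resize(s[230:430,220:440],(320,360))]))
print(env.get_obs()["time"],env.get_obs()["finger_gap"]*92)
```

```text
F -0.17380053197200823
40.8167 20.066005781140717
```

View pics/r.png

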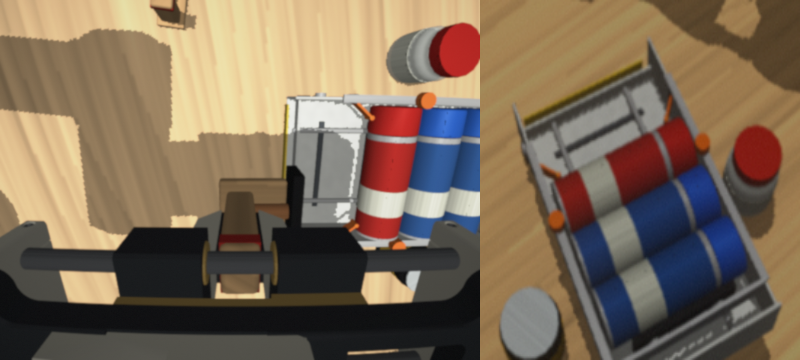

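Red can rests on both catches: left at wrist (365,108), right at (352,227). Now the paddle goes back in the caddy.

Run:
```python
from h import *
env.move_straight((450.6,281.5,75),feed=150)
g1=env.move_straight((450.6,281.5,46),feed=50,guard=5)
g=env.move_straight((450.6,281.5,41.5),feed=12,guard=2.5)
print(g1,g,env.get_obs()["ee_pos"],F())
env.gripper_to(.45); env.pause(.2)
env.move_straight((450.6,281.5,130),feed=100)
env.move_straight((440,280,250),feed=150)
env.pause(.3)
o=env.get_obs();f=env.grab_frame("wrist");W=world(f,wristT(f,o));x,y,z=np.moveaxis(W,-1,0)
near=(abs(x-460)<70)&(abs(y-283)<70);p=W[near&(z>86)&(z<98)]
print("handle",len(p),cv2.minAreaRect(p[:,:2].astype(np.float32)),np.median(p[:,2]))
s=env.grab_frame("scene")["frame"]
save("e.png",np.hstack([cv2.resize(f["frame"][150:250,280:400],(400,333)),cv2.resize(s[140:440,210:510],(333,333))]))
print(o["time"],o["contact_force"])
```

```text
False True [450.81600975 281.57861961  42.19369342] [ 0.22950236 -0.28260267  5.12121517]
handle 699 ((451.4251403808594, 281.67791748046875), (20.156824111938477, 30.761415481567383), 12.635769844055176) 90.60693214380666
45.85 [ 0.69706431 -0.39168633  0.63386981]
```

View pics/e.png

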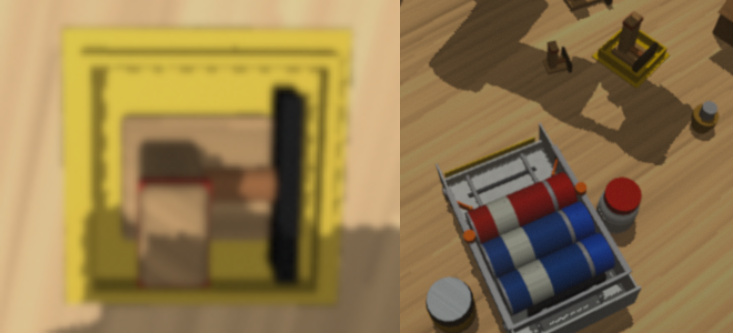

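The paddle stands upright in its caddy (left crop, (200,200)) and the red can is held with both catches out at (465,206) and (556,168). Handing in.

```bash
python3 -c "
from station import env
print(env.close_job())"
```

```text
the job is handed in; nothing more can be done
None
```

The red can is loaded, and the job was handed in at about 46 s of the 69 s allowed.

**What I did:** I took the middle-sized paddle from its yellow caddy and pushed the red can up the lane.
- **Catches:** they folded at about 4.9 N.
- **Row of cans:** it rolled on at about 2 N.
- **Buffer:** it began to yield at about 12–13 N. Both catches snapped out with the push at a measured peak of 16.0 N, below the 18 N dent limit.

I then let the row back gently and stood the paddle in its caddy.

**Last checks:**
- **Red can:** it rests against both sprung-out catches in the wrist and scene pictures.
- **Paddle:** it stands upright, with its handle within about 1 mm of where it started and at the same height.
- **Bystanders:** the jar, tub and fitting looked untouched in the last scene picture.

No check failed. The camera heights read about 2 mm low throughout, which is within calibration.

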